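# Pack the open end of the vise jaws

### The job

The bench vise holds a workpiece at one end of its jaws only; fill the empty rest of the gap so that the jaws will not rack. Of the three upright hardwood blocks on the bench, find the one whose thickness fits the gap snugly, lower it between the jaws, wholly within their length, in the gripper until it rests on the slide bar below (do not drop it in from above the jaws), and let go of it, standing upright. The other two blocks must end up on the bench, not on or in the vise.

Things in the scene. Friction and masses are not known exactly. Their poses are not given: they have to be found in the camera images.
- gap (a point): Free end of the 34 mm gap of the fixed blue vise. Point: on the slide bar flooring the gap, 95 mm above the bench, midway between the jaws, where the block's underside centre goes. y: across the gap; x: along the jaws; z up. Jaw tops 45 mm above it, with 10 mm 45 degree lead-in bevels. Jaws end 44 mm off in +x; a clamped workpiece starts 48 mm off in -x, 5 mm above the jaws. Place in x: 20 mm either way.
- block_thin: Plain hardwood packing block, the thinnest of three: 18 mm thick (along its own y), 50 mm wide (its x), 100 mm tall (its z), about 63 g. Stands upright on the bench at the start. Origin: centre of its underside, z up.
- block_mid: Plain hardwood packing block, the middle one of three: 30 mm thick (along its own y), 50 mm wide (its x), 100 mm tall (its z), about 105 g. Stands upright on the bench at the start. Origin: centre of its underside, z up.
- block_thick: Plain hardwood packing block, the thickest of three: 42 mm thick (along its own y), 50 mm wide (its x), 100 mm tall (its z), about 147 g. Stands upright on the bench at the start. Origin: centre of its underside, z up.
Mind the look-alikes: they are no part of the job. What is shaped like the block_mid but turquoise is not meant. Leave any blue look-alike of the block_thin alone.

How it is judged:
On the way:
1. the fitting block is between the jaws, its foot at least 10 mm below the jaw tops, while the fingers still hold it (x of block_mid in the frame of gap between -0.027 and 0.027 m and y of block_mid in the frame of gap between -0.012 and 0.012 m and z of block_mid in the frame of gap below 0.035 m and contact force between the fingers and block_mid above 0.5 N), for 0.1 s.
At the end, for the whole second after the job is handed in: The 30 mm block stands upright (10 degrees) and square (11 degrees) between the jaws, its underside on the slide bar (within 6 mm below, 8 mm above), within 27 mm of its place along the jaws, released, at rest; the other two have their undersides' centres less than 60 mm above the bench (x of block_mid in the frame of gap between -0.027 and 0.027 m and y of block_mid in the frame of gap between -0.012 and 0.012 m and z of block_mid in the frame of gap between -0.006 and 0.008 m and angle between block_mid's own z axis and vertical below 0.18 rad and angle between the y axis of block_mid and the y axis of gap, either way round below 0.2 rad and linear speed of block_mid below 0.02 m/s and contact force between the fingers and block_mid below 0.1 N and height (world z) of each of block_thin, block_thick below 0.06 m); the robot touches nothing.
It also fails if it takes over 38 s, if anything falls off the work surface, if the arm or the gripper's body presses on something with over 40 N, if the wrist force passes 120 N, or if a joint passes its speed limit or range.

### The arm

A 6-joint arm with a two-finger parallel gripper is mounted at the origin on the work surface. World frame = base frame: x ahead of the robot, y to its left, z up, the work surface at z = 0. Lengths are in m, angles in rad, forces in N, time in s.
With the tool pointing down it reaches from about 0.425 to 0.95 m from the base axis. Payload 3.5 kg.
Tool frame: the origin (TCP) lies between the finger pads; the fingertips stand 14 mm ahead of it and the grasp point (between the pads) lies 5 mm behind it; z points along the fingers, y is the line along which they close (so a half turn about z gives the same grasp; the last joint's range is limited). The gripper opens to 85 mm and grips with 20 to 120 N. Pads are 22 mm wide; open, the fingers measure 114 mm over their backs; the gripper's body (76 mm by 85 mm) begins 54 mm behind the grasp point. The pads swing forward as they close: fully open they stand 13 mm farther back than shut.
Start: joints at [-1.379, 0.286, 1.577, -0, 1.279, -0.15], TCP at [0.226, -0.636, 0.245] pointing down, gripper open.
Joint ranges: [-2.77, 2.77], [-0.9, 2.22], [0.21, 2.48], [-1.53, 4.67], [0.24, 2.81], [-2.84, 2.84]. Speed limits (rad/s): [2.79, 2.79, 3.14, 3.14, 3.14, 3.14].

### API

Orientations are given as a unit quaternion [x, y, z, w].
In Python, from plant import * gives the robot as it stands.
- The arm moves only by the tool step_arm, never from a script. Its argument "commands" is a list of rows, each an object of numbers: "gripper": the gripper's target within -1 to 1 (shut at 1, half-way at 0, fully open at -1); "x", "y", "z": the shift along the tool's x, y, z in mm; "spin": the turn about the tool's z in degrees. A call has exactly 10 rows; each row shifts and turns the commanded pose from where the row before left it, along the tool's axes as they then stand; what a row does not reach is not made up. A row lasts 1/10 s, in which the tool goes at most 50 mm and 8.59 degrees, less where a joint would pass 70% of its speed; a pose out of reach is approached as far as the arm can. A call with a gripper value outside its range is refused whole. The fingers move at their own pace and stop on an object; "force" is the grip in N (left out, the last holds). Time passes only in rows, so rows that do not move let the fingers close, or fill a call up. It gives the time, the measured TCP pose, the force, the opening and the grip force at its end, in the units of the state.
- get_state(): the state, without advancing time (a new reading comes with each control period).
- read_camera(name): name is "scene" or "top" or "wrist"; returns a dict with "color" (400x640x3 uint8, red, green, blue), "z_map" (400x640 float32, m along the optical axis (not along the pixel's ray), 0 where there is no reading), "fx", "fy", "cx", "cy" (pixels), "eye" and "attitude" of the camera in the world; the wrist camera has in their place "mount" (4x4, takes a point from camera to tool coordinates, whose origin is the TCP and whose axes are the flange's). Camera axes: x right, y up, looking along -z (the intrinsics and any distortion apply to the point x, -y, -z); pixel columns grow to the right and rows downward; lengths in m; the calibration is good to about 2 mm. A picture is of the moment at which its call begins: read the wrist's pose just before it.
- sign_off(): hands the job in; it is judged then, once.
The state is a dict: "time": time; "qpos": joint angles; "dq": joint speeds; "joint_efforts": joint torques, N m; "eef_pos": TCP position; "tcp_rot": TCP orientation; "contact_force": force on the tool from outside, world axes, zero at the start; "wrist_torque": the same for the moment, N m; "opening": opening from 0.0 (shut) to 1.0 (fully open); "finger_force": force on a finger pad.
Only numpy, scipy, OpenCV 4.12 (cv2) and the standard library are available. Lean on these libraries where they do the work, as an engineer would, in place of code of your own. Each camera call takes 0.05 s, during which the arm holds its last target. There are 200 camera calls.

## Working session

There is one attempt and no reset: what is moved stays moved. The work goes in short steps, Python scripts to look and compute and a tool call to move; the robot and the scene stay as the last step left them, time stands still between calls to the robot, and variables do not carry over. Pictures are saved under pics/ and viewed, at most 10 in all, crops included, and the job is handed in when it is done.

Besides the shell and the picture viewer there is one more tool, called after "Request:" by a JSON object that holds its "fn" and its "kwargs", one argument or row to a line. step_arm: Moves the arm, as the interface text tells. Its arguments: {"type":"object","properties":{"commands":{"type":"array"},"force":{"type":"number"}},"required":["commands"]}

```bash
mkdir -p pics; ls; cat > h.py <<'E'
from plant import *
import numpy as np, cv2
from scipy.spatial.transform import Rotation as R
def att(a):
    a=np.array(a,float)
    return a if a.shape==(3,3) else R.from_quat(a.ravel()).as_matrix()
def cloud(c,T=None):
    z=c["z_map"]; v,u=np.mgrid[:z.shape[0],:z.shape[1]]
    P=np.stack([(u-c["cx"])/c["fx"]*z,-(v-c["cy"])/c["fy"]*z,-z],-1)
    if T is not None: return P@T[:3,:3].T+T[:3,3]
    return P@att(c["attitude"]).T+np.array(c["eye"])
def save(c,n): cv2.imwrite("pics/"+n,c["color"][...,::-1])
E
python3 - <<'E'
from h import *
for n in("top","scene"):
    c=read_camera(n); save(c,n+"1.png"); np.savez(n+"1.npz",P=cloud(c),col=c["color"])
    print(n,{k:c[k] for k in c if k not in("color","z_map")})
print(get_state())
E
```

```text
pics
top {'fx': 381.3077040095025, 'fy': 381.3077040095025, 'cx': 316.78939928639363, 'cy': 201.87500138481846, 'eye': array([ 0.33495886, -0.08272329,  0.93386793]), 'attitude': array([-0.08240072,  0.09009472,  0.71898368, -0.68421892])}
scene {'fx': 467.68243828940604, 'fy': 467.68243828940604, 'cx': 327.9847065444869, 'cy': 202.36194541214232, 'eye': array([1.00176722, 0.37922655, 0.89667162]), 'attitude': array([0.12969728, 0.30739205, 0.86729316, 0.36944733])}
{'time': 0.1, 'qpos': array([-1.37901419e+00,  2.87113191e-01,  1.57806244e+00,  8.65472086e-06,
        1.27860599e+00, -1.50030944e-01]), 'dq': array([-0.00104346, -0.00233393, -0.00516526, -0.00077698, -0.00107494,
        0.00015571]), 'joint_efforts': array([ 7.75112785e-04, -4.07299447e+01, -2.93698275e+01, -1.24845596e-04,
        3.41374813e-03, -6.47897224e-06]), 'eef_pos': array([ 0.22615583, -0.63537282,  0.24404415]), 'tcp_rot': array([ 9.85430614e-01,  1.70074418e-01, -1.87047259e-05, -1.09433461e-03]), 'contact_force': array([-1.33221389, -0.45418696, -0.05457019]), 'wrist_torque': array([ 0.03912909, -0.01898479,  0.02757709]), 'finger_force': 0.0, 'opening': 0.9966569511802783}
```

View pics/top1.png

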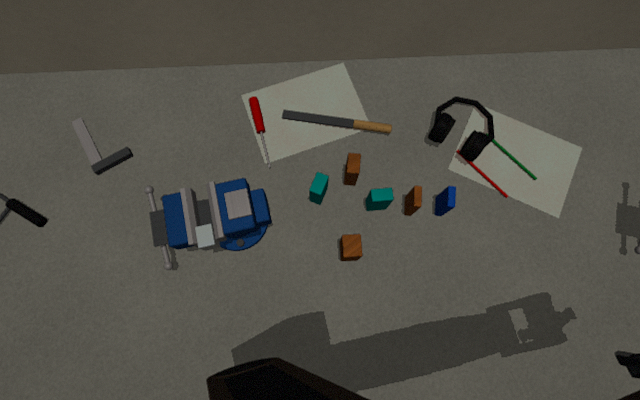

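View pics/scene1.png

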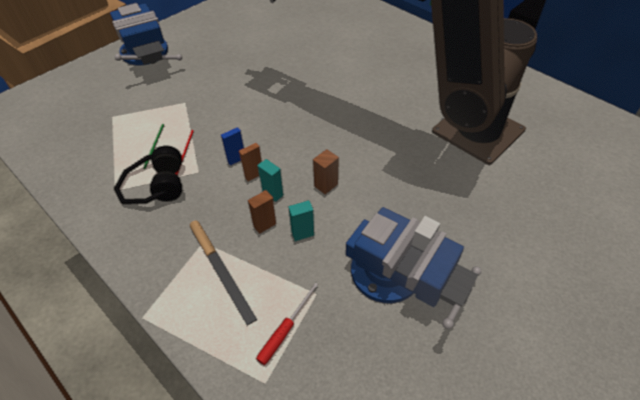

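The top view shows three brown blocks, at (353,168), (413,200) and (351,247). The look-alikes are turquoise at (318,187) and (379,199), and blue at (445,200). The vise is at (215,215), with its workpiece at (205,236). A second vise is far off at the right edge. Next I'll measure them.

```bash
python3 - <<'E'
from h import *
for n in("top","scene"):
    d=np.load(n+"1.npz"); P,col=d["P"],d["col"]; hsv=cv2.cvtColor(col,cv2.COLOR_RGB2HSV)
    H,S,V=[hsv[...,i].astype(int) for i in range(3)]
    print(n,"bench z",np.median(P[...,2][(abs(P[...,2])<.03)]))
    top=(P[...,2]>.09)&(P[...,2]<.11)
    for nm,m in(("brown",(H<20)&(S>110)),("turq",(H>75)&(H<98)&(S>110)),("blue",(H>105)&(H<130)&(S>110))):
        k,l,st,ce=cv2.connectedComponentsWithStats((m&top).astype(np.uint8))
        for i in range(1,k):
            if st[i,4]<40 or st[i,4]>1500: continue
            q=P[l==i]; r=cv2.minAreaRect((q[:,:2]*1000).astype(np.float32))
            print(nm,ce[i].round(),st[i,4],"z",np.median(q[:,2]).round(4),"rect",np.round(r[0],1),np.round(r[1],1),round(r[2],1))
d=np.load("top1.npz");P=d["P"]
# vise: height map print on rows
for v in range(180,262,6):
    print(v,[(u,*(P[v,u]*1000).astype(int)) for u in range(160,250,6)][0:1],(P[v,160:272:4,2]*1000).astype(int))
c=d["col"][160:280,130:400]
cv2.imwrite("pics/crop1.png",cv2.resize(c,None,fx=2.9,fy=2.9,interpolation=cv2.INTER_CUBIC)[...,::-1])
E
```

```text
top bench z 0.0007948952544444832
brown [353. 163.] 269 z 0.1003 rect [ 631.9 -185.7] [30.  48.4] 81.6
brown [417. 196.] 187 z 0.1005 rect [ 545.6 -325.1] [18.9 47.9] 81.3
brown [351. 245.] 426 z 0.1006 rect [ 441.8 -168.4] [41.9 48.5] 87.9
turq [318. 183.] 272 z 0.1003 rect [ 586.9 -103. ] [28.5 49. ] 64.2
turq [381. 195.] 289 z 0.1004 rect [ 553.6 -244.9] [28.8 51. ] 2.2
blue [450. 196.] 190 z 0.1003 rect [ 541.4 -401. ] [18.  48.5] 78.9
blue [259. 206.] 425 z 0.0936 rect [532.7  33.5] [97.3 38.4] 1.5
scene bench z -0.0005186224766652869
brown [249. 150.] 138 z 0.0982 rect [ 550.7 -325.4] [20.5 48.1] 81.2
brown [325. 160.] 284 z 0.0989 rect [ 446.7 -167.4] [50.  41.1] 4.6
brown [260. 200.] 275 z 0.0988 rect [ 636.  -185.3] [30.4 50.2] 81.7
turq [268. 168.] 231 z 0.0988 rect [ 558.4 -243.7] [29.7 50.6] 1.9
turq [300. 209.] 281 z 0.0988 rect [ 591.1 -102.1] [32.1 49.2] 62.7
blue [608.  11.] 431 z 0.0996 rect [-671.4   21.8] [ 21.4 233.5] 0.5
blue [143.  42.] 189 z 0.1025 rect [ 475.4 -906.1] [ 16.8 112.2] 71.3
blue [230. 134.] 131 z 0.0983 rect [ 545.7 -399.8] [20. 50.] 83.2
blue [35
[... 1753 characters left out ...]
3 147 144 146 145 135 140 125 125
 113 104  94  37  19  17  17  22   0   0]
240 [(160, np.int64(474), np.int64(252), np.int64(96))] [ 96  95 137 136 137 135 137 141 140 135 146 145 146 147 117 106  18  18
  21  20  26  16  17  18  20   1   1   0]
246 [(160, np.int64(474), np.int64(289), np.int64(1))] [  1  64   0 134 124 114 103  91   1  99 147 143 133 121 110  17  19  15
  18  17  20  18  20   0   0   0   3   0]
252 [(160, np.int64(460), np.int64(289), np.int64(0))] [ 0 63  2  0  0  0  0  0  0  0  0  0  0  1  1  1 -3  0  1 -2  0  1  3  1
  1  1  0  1]
258 [(160, np.int64(445), np.int64(287), np.int64(2))] [ 2 56 53  0 -1  1  0 -2  0  0  0  3  0  0  0  0  1  3  1  0 -1  3  0  0
  2  1  1  0]
```

View pics/crop1.png

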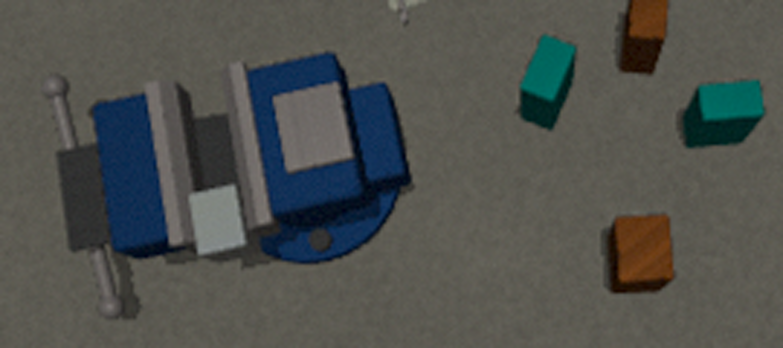

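The thickness test picks the brown block at top (353,163): its top is 30x49 mm at about (0.634,-0.185). The others are 18 mm at (417,196) and 42 mm at (351,245), and the turquoise and blue ones are look-alikes. The crop shows the pale workpiece clamped at the near end of the gap, so its width gives me the gap midline.

```bash
python3 - <<'E'
from h import *
for n,box in(("top",(150,260,140,290)),("scene",(190,320,330,490))):
    d=np.load(n+"1.npz"); P,col=d["P"],d["col"]; hsv=cv2.cvtColor(col,cv2.COLOR_RGB2HSV)
    H,S,V=[hsv[...,i].astype(int) for i in range(3)]
    b=np.zeros(H.shape,bool); b[box[0]:box[1],box[2]:box[3]]=1
    u,v=(205,232) if n=="top" else (428,228)
    print("wp hsv",hsv[v,u],"plate",hsv[210,187] if n=="top" else hsv[245,402])
    wp=b&(P[...,2]>.138)&(P[...,2]<.152)&(V>125)&(S<60)&(P[...,0]<.54)
    k,l,st,ce=cv2.connectedComponentsWithStats(wp.astype(np.uint8)); i=1+st[1:,4].argmax()
    q=P[l==i]; r=cv2.minAreaRect((q[:,:2]*1000).astype(np.float32)); print(n,"wp",ce[i],st[i,4],"z",np.median(q[:,2]),r)
    gr=b&(P[...,2]>.12)&(P[...,2]<.15)&(S<60)&(l!=i)
    k,l2,st,ce=cv2.connectedComponentsWithStats(gr.astype(np.uint8))
    for j in range(1,k):
        if st[j,4]<60: continue
        q=P[l2==j]; r=cv2.minAreaRect((q[:,:2]*1000).astype(np.float32)); print(" gray",ce[j].round(),st[j,4],np.median(q[:,2]).round(3),np.round(r[0],1),np.round(r[1],1),round(r[2],1))
    fl=b&(P[...,2]>.088)&(P[...,2]<.1)&(S<70)
    k,l2,st,ce=cv2.connectedComponentsWithStats(fl.astype(np.uint8))
    for j in range(1,k):
        if st[j,4]<60: continue
        q=P[l2==j]; r=cv2.minAreaRect((q[:,:2]*1000).astype(np.float32)); print(" floor",ce[j].round(),st[j,4],np.median(q[:,2]).round(3),np.round(r[0],1),np.round(r[1],1),round(r[2],1))
E
```

```text
wp hsv [ 66  10 133] plate [ 10  20 113]
top wp [204.25       235.40584416] 308 z 0.1456473530136831 ((471.13427734375, 141.67813110351562), (42.33213424682617, 32.96565628051758), 10.652905464172363)
 gray [201. 215.] 1279 0.139 [517.6 149.7] [138.4  74.9] 10.4
 gray [238. 204.] 656 0.144 [537.4  72.9] [59.8 50. ] 10.5
 floor [157. 224.] 593 0.095 [524.3 262.2] [122.8  33.1] 11.4
 floor [204. 212.] 308 0.096 [535.5 157.6] [63.3 26.8] 10.6
wp hsv [ 16  18 181] plate [  8  16 124]
scene wp [426.90825688 226.95412844] 327 z 0.14446012167109035 ((473.4554443359375, 140.57032775878906), (46.47201919555664, 34.430057525634766), 9.917672157287598)
 gray [379. 228.] 678 0.143 [527.9  71. ] [88.2 51.8] 11.8
 gray [413. 250.] 1449 0.137 [519.8 150. ] [139.2  78.3] 9.9
 floor [409. 260.] 477 0.095 [532.6 148.6] [77.9 29.2] 10.4
 floor [458. 287.] 977 0.094 [524.5 254.3] [120.3  45.2] 10.9
 floor [426. 295.] 71 0.094 [570.5 218. ] [ 9.4 44.5] 16.3
```

The gap point comes out at about (0.542,0.154,0.095) with a yaw of 10.4°. The workpiece edge and the jaw ends agree on it to within 3 mm. Moving above the block now.

Request:
{"fn": "step_arm", "kwargs": {
  "commands": [
    {"x": 20, "y": -10, "gripper": -1},
    {"x": 38, "y": -20},
    {"x": 38, "y": -20},
    {"x": 38, "y": -20},
    {"x": 38, "y": -20},
    {"x": 38, "y": -20},
    {"x": 38, "y": -20},
    {"x": 38, "y": -20},
    {"x": 38, "y": -20},
    {"x": 38, "y": -20}
  ],
  "force": 50
}}

```text
invalid input
```

Request:
{"fn": "step_arm", "kwargs": {
  "commands": [
    {"x": 20, "y": -10, "z": 0, "spin": 0, "gripper": -1},
    {"x": 38, "y": -20, "z": 0, "spin": 0, "gripper": -1},
    {"x": 38, "y": -20, "z": 0, "spin": 0, "gripper": -1},
    {"x": 38, "y": -20, "z": 0, "spin": 0, "gripper": -1},
    {"x": 38, "y": -20, "z": 0, "spin": 0, "gripper": -1},
    {"x": 38, "y": -20, "z": 0, "spin": 0, "gripper": -1},
    {"x": 38, "y": -20, "z": 0, "spin": 0, "gripper": -1},
    {"x": 38, "y": -20, "z": 0, "spin": 0, "gripper": -1},
    {"x": 38, "y": -20, "z": 0, "spin": 0, "gripper": -1},
    {"x": 38, "y": -20, "z": 0, "spin": 0, "gripper": -1}
  ],
  "force": 50
}}

```text
time: 1.1
eef_pos: [0.5047, -0.3328, 0.2451]
tcp_rot: [0.985, 0.17, -0.0, -0.0]
contact_force: [0.7, 0.0, 0.4]
opening: 1.003
finger_force: 0.0
```

Request:
{"fn": "step_arm", "kwargs": {
  "commands": [
    {"x": 34, "y": -19, "z": 0, "spin": 0, "gripper": -1},
    {"x": 34, "y": -19, "z": 0, "spin": 0, "gripper": -1},
    {"x": 34, "y": -19, "z": 0, "spin": 0, "gripper": -1},
    {"x": 34, "y": -19, "z": 0, "spin": 0, "gripper": -1},
    {"x": 34, "y": -19, "z": 0, "spin": 0, "gripper": -1},
    {"x": 0, "y": 0, "z": 0, "spin": 7, "gripper": -1},
    {"x": 0, "y": 0, "z": 0, "spin": 7, "gripper": -1},
    {"x": 0, "y": 0, "z": 0, "spin": 7, "gripper": -1},
    {"x": 0, "y": 0, "z": 0, "spin": 7, "gripper": -1},
    {"x": 0, "y": 0, "z": 0, "spin": 0, "gripper": -1}
  ]
}}

```text
time: 2.1
eef_pos: [0.6317, -0.1878, 0.2449]
tcp_rot: [0.997, -0.073, -0.0, -0.0]
contact_force: [0.2, -0.8, 0.5]
opening: 1.0
finger_force: 0.0
```

```bash
cat > w.py <<'E'
from h import *
import sys
s=get_state(); c=read_camera("wrist"); save(c,sys.argv[1])
T=np.eye(4); T[:3,:3]=R.from_quat(s["tcp_rot"]).as_matrix(); T[:3,3]=s["eef_pos"]
T=T@np.array(c["mount"]); P=cloud(c,T)
np.savez("w.npz",P=P,col=c["color"])
hsv=cv2.cvtColor(c["color"],cv2.COLOR_RGB2HSV); H,S=hsv[...,0],hsv[...,1]
m=(H<20)&(S>110)&(P[...,2]>.09)&(P[...,2]<.11)
k,l,st,ce=cv2.connectedComponentsWithStats(m.astype(np.uint8))
for i in range(1,k):
    if st[i,4]<200: continue
    q=P[l==i]; r=cv2.minAreaRect((q[:,:2]*1000).astype(np.float32)); print(ce[i].round(),st[i],np.median(q[:,2]),r)
x=T[:3,:3]
print(s["eef_pos"],"tool yaw",np.degrees(2*np.arctan2(s["tcp_rot"][1],s["tcp_rot"][0])))
E
python3 w.py w1.png
```

```text
[317. 190.] [ 303  164   30   53 1520] 0.10024179823279689 ((632.6837768554688, -186.62496948242188), (27.102598190307617, 48.69961166381836), 80.91155242919922)
[468. 252.] [456 229  25  49 927] 0.09994164466511324 ((547.0321655273438, -324.9586181640625), (16.78605079650879, 48.60120391845703), 81.80291748046875)
[ 0.63170863 -0.18780302  0.2448952 ] tool yaw -8.36075117484893
```

View pics/w1.png

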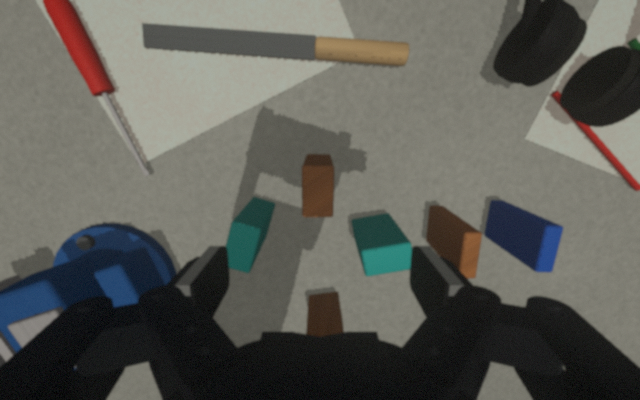

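The wrist view shows the 30 mm block at (317,190), centred between the fingers. The turquoise look-alikes at (250,235) and (380,245) are clear of the finger paths. Descending and gripping.

Request:
{"fn": "step_arm", "kwargs": {
  "commands": [
    {"x": 2, "y": -1, "z": 20, "spin": 0, "gripper": -1},
    {"x": 0, "y": 0, "z": 30, "spin": 0, "gripper": -1},
    {"x": 0, "y": 0, "z": 30, "spin": 0, "gripper": -1},
    {"x": 0, "y": 0, "z": 30, "spin": 0, "gripper": -1},
    {"x": 0, "y": 0, "z": 25, "spin": 0, "gripper": -1},
    {"x": 0, "y": 0, "z": 20, "spin": 0, "gripper": -1},
    {"x": 0, "y": 0, "z": 10, "spin": 0, "gripper": -1},
    {"x": 0, "y": 0, "z": 6, "spin": 0, "gripper": -1},
    {"x": 0, "y": 0, "z": 0, "spin": 0, "gripper": 0},
    {"x": 0, "y": 0, "z": 0, "spin": 0, "gripper": 1}
  ]
}}

```text
time: 3.15
eef_pos: [0.6349, -0.1887, 0.0756]
tcp_rot: [0.997, -0.073, 0.001, 0.0]
contact_force: [-0.7, -0.8, -0.8]
opening: 0.689
finger_force: 0.0
```

Request:
{"fn": "step_arm", "kwargs": {
  "commands": [
    {"x": 0, "y": 0, "z": 0, "spin": 0, "gripper": 1},
    {"x": 0, "y": 0, "z": 0, "spin": 0, "gripper": 1},
    {"x": 0, "y": 0, "z": 0, "spin": 0, "gripper": 1},
    {"x": 0, "y": 0, "z": 0, "spin": 0, "gripper": 1},
    {"x": 0, "y": 0, "z": 0, "spin": 0, "gripper": 1},
    {"x": 0, "y": 0, "z": 0, "spin": 0, "gripper": 1},
    {"x": 0, "y": 0, "z": 0, "spin": 0, "gripper": 1},
    {"x": 0, "y": 0, "z": 0, "spin": 0, "gripper": 1},
    {"x": 0, "y": 0, "z": 0, "spin": 0, "gripper": 1},
    {"x": 0, "y": 0, "z": 0, "spin": 0, "gripper": 1}
  ]
}}

```text
time: 4.15
eef_pos: [0.6349, -0.1884, 0.0757]
tcp_rot: [0.997, -0.073, 0.001, 0.0]
contact_force: [-0.4, 1.4, 5.0]
opening: 0.346
finger_force: 50.6
```

The grip shows an opening of about 29 mm, which matches the 30 mm block. Lifting.

Request:
{"fn": "step_arm", "kwargs": {
  "commands": [
    {"x": 0, "y": 0, "z": -10, "spin": 0, "gripper": 1},
    {"x": 0, "y": 0, "z": -20, "spin": 0, "gripper": 1},
    {"x": 0, "y": 0, "z": -30, "spin": 0, "gripper": 1},
    {"x": 0, "y": 0, "z": -30, "spin": 0, "gripper": 1},
    {"x": 0, "y": 0, "z": -30, "spin": 0, "gripper": 1},
    {"x": 0, "y": 0, "z": -30, "spin": 0, "gripper": 1},
    {"x": 0, "y": 0, "z": -20, "spin": 0, "gripper": 1},
    {"x": 0, "y": 0, "z": -10, "spin": 0, "gripper": 1},
    {"x": 0, "y": 0, "z": 0, "spin": 0, "gripper": 1},
    {"x": 0, "y": 0, "z": 0, "spin": 0, "gripper": 1}
  ]
}}

```text
time: 5.15
eef_pos: [0.6334, -0.1882, 0.2526]
tcp_rot: [0.997, -0.073, -0.001, -0.0]
contact_force: [-0.0, -0.2, -1.8]
opening: 0.348
finger_force: 50.0
```

Request:
{"fn": "step_arm", "kwargs": {
  "commands": [
    {"x": -5, "y": -12, "z": 0, "spin": 0, "gripper": 1},
    {"x": -10, "y": -23, "z": 0, "spin": 0, "gripper": 1},
    {"x": -16, "y": -36, "z": 0, "spin": 0, "gripper": 1},
    {"x": -16, "y": -36, "z": 0, "spin": 0, "gripper": 1},
    {"x": -16, "y": -36, "z": 0, "spin": 0, "gripper": 1},
    {"x": -16, "y": -36, "z": 0, "spin": 0, "gripper": 1},
    {"x": -16, "y": -36, "z": 0, "spin": 0, "gripper": 1},
    {"x": -16, "y": -36, "z": 0, "spin": 0, "gripper": 1},
    {"x": -16, "y": -36, "z": 0, "spin": 0, "gripper": 1},
    {"x": -9, "y": -22, "z": 0, "spin": 0, "gripper": 1}
  ]
}}

```text
time: 6.15
eef_pos: [0.5424, 0.1402, 0.2526]
tcp_rot: [0.997, -0.072, -0.002, -0.0]
contact_force: [0.6, 0.2, -1.6]
opening: 0.344
finger_force: 49.9
```

Request:
{"fn": "step_arm", "kwargs": {
  "commands": [
    {"x": -4, "y": -12, "z": 0, "spin": 0, "gripper": 1},
    {"x": 0, "y": 0, "z": 0, "spin": -4, "gripper": 1},
    {"x": 0, "y": 0, "z": 0, "spin": -5, "gripper": 1},
    {"x": 0, "y": 0, "z": 0, "spin": -5, "gripper": 1},
    {"x": 0, "y": 0, "z": 0, "spin": -4, "gripper": 1},
    {"x": 0, "y": 0, "z": 0, "spin": -1, "gripper": 1},
    {"x": 0, "y": 0, "z": 0, "spin": 0, "gripper": 1},
    {"x": 0, "y": 0, "z": 0, "spin": 0, "gripper": 1},
    {"x": 0, "y": 0, "z": 0, "spin": 0, "gripper": 1},
    {"x": 0, "y": 0, "z": 0, "spin": 0, "gripper": 1}
  ]
}}

```text
time: 7.15
eef_pos: [0.5426, 0.1496, 0.2543]
tcp_rot: [0.996, 0.092, -0.0, -0.0]
contact_force: [0.1, -0.7, -1.7]
opening: 0.345
finger_force: 50.1
```

```bash
python3 - <<'E'
from h import *
s=get_state(); print(s["eef_pos"],s["opening"],s["finger_force"],s["contact_force"])
M=R.from_quat(s["tcp_rot"]).as_matrix(); print("axes",M.round(4).tolist())
t=np.array(s["eef_pos"]); a=np.radians(10.4)
g=np.array([.5425,.154]); d=(g-t[:2])*1000
print("to gap, tool axes",M.T@np.r_[d,0])
im=[]
for n in("scene","top"):
    c=read_camera(n); save(c,n+"2.png"); P=cloud(c); np.savez(n+"2.npz",P=P,col=c["color"])
    hsv=cv2.cvtColor(c["color"],cv2.COLOR_RGB2HSV); H,S=hsv[...,0],hsv[...,1]
    m=(H<20)&(S>110)&(P[...,2]>.12)&(P[...,2]<.32)&(abs(P[...,0]-.54)<.1)&(abs(P[...,1]-.154)<.1)
    q=P[m]; print(n,m.sum(),q.min(0),q.max(0)) if m.sum() else 0
    A=att(c["attitude"]); pc=A.T@(np.r_[g,.18]-c["eye"]); u=int(c["cx"]-c["fx"]*pc[0]/pc[2]); v=int(c["cy"]+c["fy"]*pc[1]/pc[2])
    print(u,v); im.append(cv2.resize(np.ascontiguousarray(c["color"][max(0,v-90):v+90,max(0,u-90):u+90]),(400,400)))
cv2.imwrite("pics/crop2.png",np.hstack(im)[...,::-1])
E
```

```text
[0.54259037 0.14958824 0.25430847] 0.34488151227321656 50.1441890001297 [ 0.07062237 -0.71984682 -1.66205898]
axes [[0.9831, 0.1832, -0.0], [0.1832, -0.9831, 0.0], [-0.0, -0.0, -1.0]]
to gap, tool axes [ 7.19475621e-01 -4.35363662e+00  3.77775296e-06]
scene 201 [0.52604803 0.13479435 0.27488545] [0.56568732 0.166204   0.31649842]
413 241
top 605 [0.51359125 0.09788016 0.13439952] [0.56030026 0.17171555 0.31880691]
193 198
```

View pics/crop2.png

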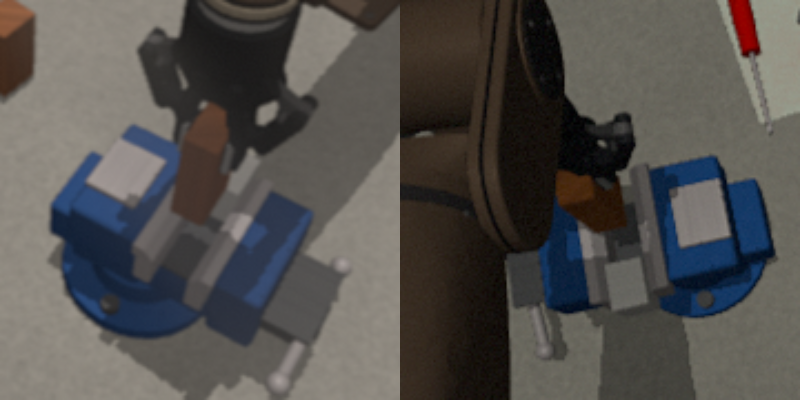

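The crops show the block upright in the gripper, straddling the middle of the free gap: scene crop (200,165), top crop (595,205). It needs about 4 mm across, then a guarded lowering.

Request:
{"fn": "step_arm", "kwargs": {
  "commands": [
    {"x": 1, "y": -4, "z": 0, "spin": 0, "gripper": 1},
    {"x": 0, "y": 0, "z": 5, "spin": 0, "gripper": 1},
    {"x": 0, "y": 0, "z": 8, "spin": 0, "gripper": 1},
    {"x": 0, "y": 0, "z": 8, "spin": 0, "gripper": 1},
    {"x": 0, "y": 0, "z": 8, "spin": 0, "gripper": 1},
    {"x": 0, "y": 0, "z": 7, "spin": 0, "gripper": 1},
    {"x": 0, "y": 0, "z": 4, "spin": 0, "gripper": 1},
    {"x": 0, "y": 0, "z": 3, "spin": 0, "gripper": 1},
    {"x": 0, "y": 0, "z": 2, "spin": 0, "gripper": 1},
    {"x": 0, "y": 0, "z": 0, "spin": 0, "gripper": 1}
  ]
}}

```text
time: 8.25
eef_pos: [0.5428, 0.1537, 0.2092]
tcp_rot: [0.996, 0.092, -0.0, -0.0]
contact_force: [0.1, 0.0, -1.9]
opening: 0.345
finger_force: 50.1
```

Request:
{"fn": "step_arm", "kwargs": {
  "commands": [
    {"x": 0, "y": 0, "z": 2, "spin": 0, "gripper": 1},
    {"x": 0, "y": 0, "z": 2, "spin": 0, "gripper": 1},
    {"x": 0, "y": 0, "z": 2, "spin": 0, "gripper": 1},
    {"x": 0, "y": 0, "z": 2, "spin": 0, "gripper": 1},
    {"x": 0, "y": 0, "z": 2, "spin": 0, "gripper": 1},
    {"x": 0, "y": 0, "z": 0, "spin": 0, "gripper": 1},
    {"x": 0, "y": 0, "z": 0, "spin": 0, "gripper": 1},
    {"x": 0, "y": 0, "z": 0, "spin": 0, "gripper": 1},
    {"x": 0, "y": 0, "z": 0, "spin": 0, "gripper": 1},
    {"x": 0, "y": 0, "z": 0, "spin": 0, "gripper": 1}
  ]
}}

```text
time: 9.25
eef_pos: [0.5429, 0.1538, 0.1995]
tcp_rot: [0.996, 0.092, 0.0, 0.0]
contact_force: [0.9, -1.0, -1.5]
opening: 0.345
finger_force: 50.1
```

Request:
{"fn": "step_arm", "kwargs": {
  "commands": [
    {"x": 0, "y": 0, "z": 3, "spin": 0, "gripper": 1},
    {"x": 0, "y": 0, "z": 3, "spin": 0, "gripper": 1},
    {"x": 0, "y": 0, "z": 3, "spin": 0, "gripper": 1},
    {"x": 0, "y": 0, "z": 3, "spin": 0, "gripper": 1},
    {"x": 0, "y": 0, "z": 3, "spin": 0, "gripper": 1},
    {"x": 0, "y": 0, "z": 3, "spin": 0, "gripper": 1},
    {"x": 0, "y": 0, "z": 3, "spin": 0, "gripper": 1},
    {"x": 0, "y": 0, "z": 2, "spin": 0, "gripper": 1},
    {"x": 0, "y": 0, "z": 1, "spin": 0, "gripper": 1},
    {"x": 0, "y": 0, "z": 0, "spin": 0, "gripper": 1}
  ]
}}

```text
time: 10.25
eef_pos: [0.5428, 0.1538, 0.1752]
tcp_rot: [0.996, 0.092, -0.0, -0.0]
contact_force: [-0.6, 0.9, -1.6]
opening: 0.343
finger_force: 50.1
```

Still free of contact, with the foot at about 0.0995. Creeping the last 4–5 mm.

Request:
{"fn": "step_arm", "kwargs": {
  "commands": [
    {"x": 0, "y": 0, "z": 1, "spin": 0, "gripper": 1},
    {"x": 0, "y": 0, "z": 1, "spin": 0, "gripper": 1},
    {"x": 0, "y": 0, "z": 1, "spin": 0, "gripper": 1},
    {"x": 0, "y": 0, "z": 0.5, "spin": 0, "gripper": 1},
    {"x": 0, "y": 0, "z": 0.5, "spin": 0, "gripper": 1},
    {"x": 0, "y": 0, "z": 0, "spin": 0, "gripper": 1},
    {"x": 0, "y": 0, "z": 0, "spin": 0, "gripper": 1},
    {"x": 0, "y": 0, "z": 0, "spin": 0, "gripper": 1},
    {"x": 0, "y": 0, "z": 0, "spin": 0, "gripper": 1},
    {"x": 0, "y": 0, "z": 0, "spin": 0, "gripper": 1}
  ]
}}

```text
time: 11.25
eef_pos: [0.5429, 0.1538, 0.1714]
tcp_rot: [0.996, 0.092, 0.0, -0.0]
contact_force: [-0.3, 0.0, -1.5]
opening: 0.344
finger_force: 50.1
```

Request:
{"fn": "step_arm", "kwargs": {
  "commands": [
    {"x": 0, "y": 0, "z": 0.5, "spin": 0, "gripper": 1},
    {"x": 0, "y": 0, "z": 0.5, "spin": 0, "gripper": 1},
    {"x": 0, "y": 0, "z": 0.5, "spin": 0, "gripper": 1},
    {"x": 0, "y": 0, "z": 0, "spin": 0, "gripper": 1},
    {"x": 0, "y": 0, "z": 0, "spin": 0, "gripper": 1},
    {"x": 0, "y": 0, "z": 0, "spin": 0, "gripper": 1},
    {"x": 0, "y": 0, "z": 0, "spin": 0, "gripper": 1},
    {"x": 0, "y": 0, "z": 0, "spin": 0, "gripper": 1},
    {"x": 0, "y": 0, "z": 0, "spin": 0, "gripper": 1},
    {"x": 0, "y": 0, "z": 0, "spin": 0, "gripper": 1}
  ]
}}

```text
time: 12.25
eef_pos: [0.543, 0.1538, 0.1706]
tcp_rot: [0.996, 0.092, 0.0, -0.0]
contact_force: [-2.7, -0.0, 4.9]
opening: 0.347
finger_force: 50.8
```

Contact: 5 N upward at the expected height, so the block is on the slide bar. Releasing.

Request:
{"fn": "step_arm", "kwargs": {
  "commands": [
    {"x": 0, "y": 0, "z": 0, "spin": 0, "gripper": 0.2},
    {"x": 0, "y": 0, "z": 0, "spin": 0, "gripper": 0.1},
    {"x": 0, "y": 0, "z": 0, "spin": 0, "gripper": -0.1},
    {"x": 0, "y": 0, "z": 0, "spin": 0, "gripper": -0.3},
    {"x": 0, "y": 0, "z": 0, "spin": 0, "gripper": -0.5},
    {"x": 0, "y": 0, "z": 0, "spin": 0, "gripper": -0.6},
    {"x": 0, "y": 0, "z": 0, "spin": 0, "gripper": -0.6},
    {"x": 0, "y": 0, "z": 0, "spin": 0, "gripper": -0.6},
    {"x": 0, "y": 0, "z": 0, "spin": 0, "gripper": -0.6},
    {"x": 0, "y": 0, "z": 0, "spin": 0, "gripper": -0.6}
  ]
}}

```text
time: 13.25
eef_pos: [0.5428, 0.1537, 0.1699]
tcp_rot: [0.996, 0.092, 0.0, -0.0]
contact_force: [0.8, 0.2, -0.4]
opening: 0.797
finger_force: 0.0
```

Request:
{"fn": "step_arm", "kwargs": {
  "commands": [
    {"x": 0, "y": 0, "z": -3, "spin": 0, "gripper": -0.6},
    {"x": 0, "y": 0, "z": -8, "spin": 0, "gripper": -0.6},
    {"x": 0, "y": 0, "z": -15, "spin": 0, "gripper": -0.6},
    {"x": 0, "y": 0, "z": -20, "spin": 0, "gripper": -0.6},
    {"x": 0, "y": 0, "z": -25, "spin": 0, "gripper": -0.6},
    {"x": 0, "y": 0, "z": -25, "spin": 0, "gripper": -0.6},
    {"x": 0, "y": 0, "z": -20, "spin": 0, "gripper": -0.6},
    {"x": 0, "y": 0, "z": -10, "spin": 0, "gripper": -0.6},
    {"x": 0, "y": 0, "z": 0, "spin": 0, "gripper": -0.6},
    {"x": 0, "y": 0, "z": 0, "spin": 0, "gripper": -0.6}
  ]
}}

```text
time: 14.25
eef_pos: [0.5426, 0.1537, 0.2954]
tcp_rot: [0.996, 0.092, -0.0, -0.0]
contact_force: [0.5, 0.9, 0.3]
opening: 0.8
finger_force: 0.0
```

```bash
python3 - <<'E'
from h import *
s=get_state(); print(s["eef_pos"],s["opening"],s["finger_force"],s["contact_force"])
c=read_camera("scene"); P=cloud(c)
hsv=cv2.cvtColor(c["color"],cv2.COLOR_RGB2HSV); H,S=hsv[...,0],hsv[...,1]
m=(H<20)&(S>90)&(P[...,2]>.185)&(P[...,2]<.205)&(np.hypot(P[...,0]-.5425,P[...,1]-.154)<.06)
q=P[m]; print(m.sum(),np.median(q[:,2]),cv2.minAreaRect((q[:,:2]*1000).astype(np.float32)))
cv2.imwrite("pics/crop3.png",cv2.resize(np.ascontiguousarray(c["color"][130:330,200:500]),(750,500))[...,::-1])
E
```

```text
[0.54256368 0.15371128 0.29543624] 0.799954196972897 0.0 [0.54973977 0.90676903 0.25091782]
341 0.19433771753029128 ((542.4589233398438, 153.63034057617188), (50.81072998046875, 27.647375106811523), 12.002765655517578)
```

View pics/crop3.png

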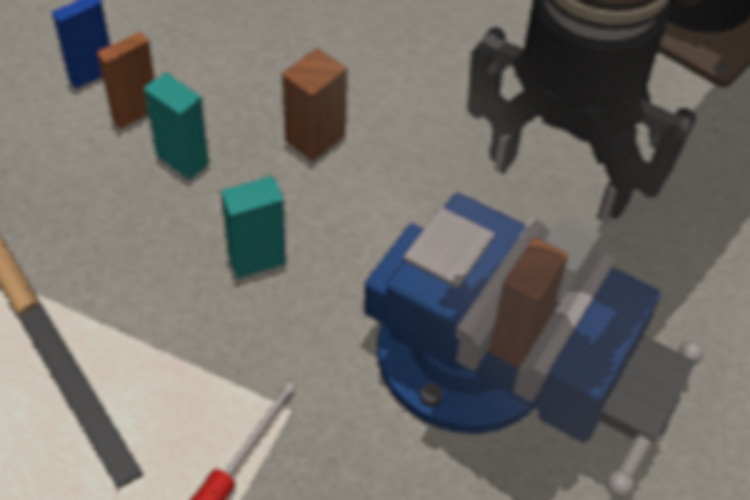

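The block stands upright between the jaws at crop (530,300). Its top is at 0.194, so the foot is at 0.094, centred at (0.5425,0.1536). The gripper is clear, and the thin and thick blocks are still on the bench.

```bash
python3 -c "
from plant import *
print(sign_off())"
```

```text
the job is handed in; nothing more can be done
None
```

I lowered the 30 mm block in the gripper onto the slide bar between the vise jaws and released it upright; the other two blocks are still on the bench, and the job was handed in at about 14 s (no verdict was returned).

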